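# Index a tube carriage with a guide rod through two bushings

## Robot

A 7-joint arm with a two-finger parallel gripper is mounted at the origin on a cart in front of the work surface, level with it; the furniture and walls round the work are solid. World frame = base frame: x ahead of the robot, y to its left, z up, the work surface at z = 0. Lengths are in m, angles in rad, forces in N, time in s.
With the tool pointing down it reaches from about 0.425 to 0.975 m from the base axis. Payload 16.7 kg.
Tool frame: the origin (TCP) lies at the centre of the arm's flange, where the gripper is bolted on; the fingertips stand r.nose_length ahead of it and the grasp point (between the pads) lies 155 mm ahead of it (r.nose_length is the distance from the TCP to the fingertips, in m); z points along the fingers, y is the direction in which the jaws open and shut (so a half turn about z gives the same grasp; the last joint's range is limited). The gripper opens to 85 mm and grips with 20 to 120 N. Pads are 22 mm wide; open, the fingers measure 114 mm over their backs; the gripper's body (76 mm by 85 mm) begins 54 mm behind the grasp point. The pads swing forward as they close: fully open they stand 13 mm farther back than shut.
Start: joints at [1.063, 0.426, 0.074, 1.606, -0.034, 1.111, -0.067], TCP at [0.236, -0.632, 0.405] pointing down, gripper open.
Joint ranges: [-2.85, 2.85], [-0.5, 2.14], [-1.23, 1.37], [0.21, 2.46], [-1.02, 4.16], [0.16, 2.05], [-2.73, 2.73]. Speed limits (rad/s): [1.89, 1.89, 2.39, 2.39, 3.01, 3.01, 3.01].

## Interface

Orientations are given as a rotation vector (axis times angle).
In Python, from plant import r gives the robot as it stands. The module is installed in compiled form; this text tells all that it offers.
- The arm moves only by the shell command python3 -m pendant 'ROWS' [OPENING] [FORCE]. ROWS is JSON, a list of rows, each a list of 6 numbers: the shift along the tool's x, y, z in m, then the turn, a rotation vector about the tool's x, y, z in rad. In form: [[x, y, z, wx, wy, wz], ...]. A call has 1 to 5 rows; each row is the pose to reach, as a shift and turn from the pose commanded when the call began, along the tool's axes at that moment; what a row does not reach only later rows make up. A row lasts 1/8 s, in which the tool goes at most 62.5 mm and 10.7 degrees, less where a joint would pass 70% of its speed; a pose out of reach is approached as far as the arm can. A call with a gripper value outside its range is refused whole. OPENING is the closure, from -1 (fully open) to 1 (shut), so that 0 is half open, set as the call begins (- or left out, the last holds). The fingers move at their own pace and stop on an object; FORCE is the grip in N (left out, the last holds). Time passes only in rows, so rows that repeat a pose let the fingers close. It gives the time, the measured TCP pose, the force and the opening at its end, in the units of the state.
- r.observe(): the state, without advancing time (a new reading comes with each control period).
- r.capture(name): name is "scene" or "top"; returns (picture, depth): 480x640x3 uint8, red, green, blue; 480x640 float32, m along the optical axis (not along the pixel's ray), 0 where there is no reading.
- r.get_calibration(name): a dict with "K" (3x3 intrinsics, pixels), "extrinsics" (4x4, takes a point from world to camera coordinates). Camera axes: x right, y down, z forward; pixel columns grow to the right and rows downward; lengths in m; the calibration is good to about 2 mm. A picture is of the moment at which its call begins. get_calibration takes no time and is no camera call.
- r.finish_job(): hands the job in, once; it reports no verdict.
Trained networks look in the newest picture that a camera, given by its name, has taken for a name from the list of things; names that differ only in an ending like _2 or _b are one class to them, and where a whole thing is asked for, a point or a joint stands for the part that bears it (a point fixed in the world has none). Each returns a list of dicts, best first, with "confidence" (0 to 1); they miss things now and then, are a little off and sometimes report something else, mostly with a low value. They report only what shows in the picture. A call takes as long as a camera call.
- r.silhouettes(name, camera): "mask" (480x640 bool, what is visible of it).
- r.spot_point(name, camera): "at" ([x, y, z] in m, in the coordinates of the camera as it stood for that picture, good to about 4 mm: a listed point, or the origin of a listed thing).
The state is a dict: "time": time; "q": joint angles; "dq": joint speeds; "joint_torque": joint torques, N m; "ee_pos": TCP position; "orientation": TCP orientation; "wrist_force": force on the tool from outside, world axes, zero at the start; "wrist_torque": the same for the moment, N m; "gripper_width": opening from 0.0 (shut) to 1.0 (fully open).
Only numpy, scipy, OpenCV 4.12 (cv2) and the standard library are available. Lean on these libraries where they do the work, as an engineer would, in place of code of your own. Each camera call takes 0.05 s, during which the arm holds its last target.

## Task

Slide the stand's tube carriage sideways (the upright steel post is its handle) until its bushing lies right under the bushing of the fixed arm. Then take the long guide rod from the white holder and thread it straight down through the arm's bushing and on through the carriage's bushing, until its tip comes out below the carriage but still hangs clear of the base plate. Finish while holding the rod there by its black grip, still and not let go, for a colleague to clamp it; leave the short rod in the holder and do not disturb the bottle or the label roll.

Things in the scene. Friction and masses are not known exactly. Their poses are not given: they have to be found in the camera images.
- stand: Fixed level aluminium stand. Origin: underside of its base plate (12 mm thick, x -125 to 105, y -130 to 130 mm), below the upper bushing's axis. A column at +x carries a level arm 52 mm wide, top 116 mm above the table, reaching 26 mm to -x of that axis; a thumbscrew stands out of its +y side to y = 45 mm, top at 124 mm. The carriage runs along the stand's y on two rails.
- upper_bushing (a point): Centre of the top mouth of the arm's brass bushing, 130 mm above the table. Vertical bore 14 mm, with a 45 degree lead-in 22 mm wide at the mouth; the bushing is 28 mm long (bottom at 102 mm).
- lower_bushing (a point): Centre of the top mouth of the carriage's brass bushing, 74 mm above the table. Vertical bore 14 mm, with a 45 degree lead-in 22 mm wide at the mouth; 34 mm long: its bottom is at 40 mm, 28 mm above the top of the base plate. It moves with the carriage and lies under the upper bushing when joint carriage is 0.
- carriage_post (a point): Centre of the top of the upright steel post (14 mm diameter, top 106 mm above the table, free from 57 mm up) by which the carriage is slid; 98 mm to the stand's -x side of the lower bushing, clear of the arm. Between post and arm the carriage has a white block with three tube wells, top at most 77 mm above the table.
- carriage (a joint): Position of the carriage along the stand's y axis in m; 0 = bushings in line. Range -0.060 to 0.035. It stays where it is left (sliding friction about 1.5 N); within a few mm of line the rod's tapered nose draws it in.
- rod_holder: Fixed white block 130 x 52 x 60 mm, origin at the centre of its underside, long side along its x. Two sockets 14 mm wide, 50 mm deep (floor 10 mm above the table) at x = -37.5 and +37.5 mm; one rod stands in each, which one varies.
- long_rod: Loose steel guide rod, about 0.18 kg, standing upright in a socket. Origin at the centre of its tip (lower end), z up along the rod. Shank 12 mm diameter, 140 mm long, nose tapering to 6 mm over the last 8 mm; above it a round black grip of 22 mm diameter, 34 mm high (140 to 174 mm above the tip).
- long_rod_grip (a point): Centre of the long rod's black grip, 157 mm above its tip.
- short_rod: Loose rod like the long one, but its shank is only 80 mm long (grip 80 to 114 mm above its tip): too short to span both bushings. Stays in the holder. Origin at the centre of its tip.
- bottle: Bystander: small brown bottle with a blue cap, 34 mm diameter, 62 mm high, loose. Origin at the centre of its underside.
- label_roll: Bystander: roll of white labels, 60 mm diameter, 52 mm high, loose. Origin at the centre of its underside.

How it is judged:
By the outcome, as a careful person would: the job done as asked, in the order asked, and still so for the second after the job is handed in, while the arm keeps its last pose, push and grip.
It also fails if it takes over 64 s, if anything falls off the work surface, if the arm or the gripper's body presses on something with over 40 N, if the wrist force passes 120 N, or if a joint passes its speed limit or range.

## Working session

There is one attempt and no reset: what is moved stays moved. The work goes in short steps, Python scripts to look and compute and a shell command to move; the robot and the scene stay as the last step left them, time stands still between calls to the robot, and variables do not carry over. Pictures are saved under pics/ and viewed, and the job is handed in when it is done.

```bash
mkdir -p pics; cat > h.py <<'E'
import numpy as np, cv2
from plant import r
from scipy.spatial.transform import Rotation as R
def w(cam,p):
    E=np.array(r.get_calibration(cam)["extrinsics"]); return np.linalg.inv(E)[:3]@np.r_[p,1]
def save(cam,n):
    im,d=r.capture(cam); cv2.imwrite(f"pics/{n}.png",im[:,:,::-1]); return im,d
def px(cam,P):
    c=r.get_calibration(cam);p=np.array(c["extrinsics"])[:3]@np.r_[P,1];u=np.array(c["K"])@p;return u[:2]/u[2]
E
python3 - <<'E'
from h import *
np.set_printoptions(precision=4,suppress=True)
for c in("scene","top"):
    save(c,c+"0")
    K=r.get_calibration(c);print(c,np.array(K["K"]).tolist(),w(c,[0,0,0]))
    for n in["stand","upper_bushing","lower_bushing","carriage_post","rod_holder","long_rod","long_rod_grip","short_rod","bottle","label_roll"]:
        for o in r.spot_point(n,c)[:2]: print(n,round(o["confidence"],2),w(c,o["at"]),px(c,w(c,o["at"])))
s=r.observe();print(s, r.nose_length, R.from_rotvec(s["orientation"]).as_matrix())
E
```

```text
scene [[480.5461712947899, 0.0, 313.43319430733663], [0.0, 480.5461712947899, 237.15115171683746], [0.0, 0.0, 1.0]] [ 0.0119 -0.6828  0.6027]
stand 0.9 [ 0.5927  0.0466 -0.0017] [328.6527 285.071 ]
upper_bushing 0.81 [0.5934 0.0451 0.1241] [329.5463 236.5544]
upper_bushing 0.21 [ 0.5203 -0.3387  0.1674] [452.0303 317.4553]
lower_bushing 0.69 [ 0.5896 -0.0091  0.0771] [343.8298 265.7239]
lower_bushing 0.3 [ 0.3635  0.3247 -0.0007] [185.3715 267.0634]
carriage_post 0.91 [ 0.4947 -0.0115  0.1047] [308.4935 269.1842]
carriage_post 0.47 [0.3638 0.3227 0.0014] [185.7029 266.6305]
rod_holder 0.56 [ 0.5542 -0.3269 -0.0013] [447.3983 387.2814]
long_rod_grip 0.84 [ 0.5171 -0.3373  0.1675] [449.8754 317.7363]
bottle 0.78 [ 0.7065 -0.2738 -0.0006] [476.748  336.1158]
label_roll 0.79 [0.3614 0.3245 0.0021] [184.4486 266.3936]
top [[438.46892957677755, 0.0, 321.02214250190804], [0.0, 438.46892957677755, 247.487877565553], [0.0, 0.0, 1.0]] [0.3966 0.0457 1.2312]
stand 0.63 [ 0.5965  0.0453 -0.0006] [313.7817 237.998 ]
upper_bushing 0.82 [0.5968 0.0443 0.1274] [314.2933 229.8834]
lower_bushing 0.61 
[... 435 characters left out ...]
[ 0.5885 -0.3144  0.0098] [440.7522 241.8049]
bottle 0.74 [ 0.7051 -0.268  -0.0001] [422.6304 202.2364]
{'time': 1.1, 'q': array([ 1.0635,  0.4261,  0.0739,  1.606 , -0.0341,  1.1108, -0.0671]), 'dq': array([-0.0015, -0.0013,  0.0019, -0.0001,  0.0003, -0.0005,  0.0001]), 'joint_torque': array([ -0.002 , -94.9561,   3.7571, -46.3893,   0.0192,   0.0024,
        -0.    ]), 'ee_pos': array([ 0.2364, -0.6322,  0.4047]), 'orientation': array([-3.0915, -0.559 , -0.    ]), 'wrist_force': array([-0.4489,  0.2097, -0.1152]), 'wrist_torque': array([-0.0087,  0.0433, -0.0256]), 'gripper_width': 1.0019148722371511} 0.1734 [[ 0.9367  0.3502  0.    ]
 [ 0.3502 -0.9367  0.    ]
 [ 0.      0.     -1.    ]]
```

View pics/scene0.png

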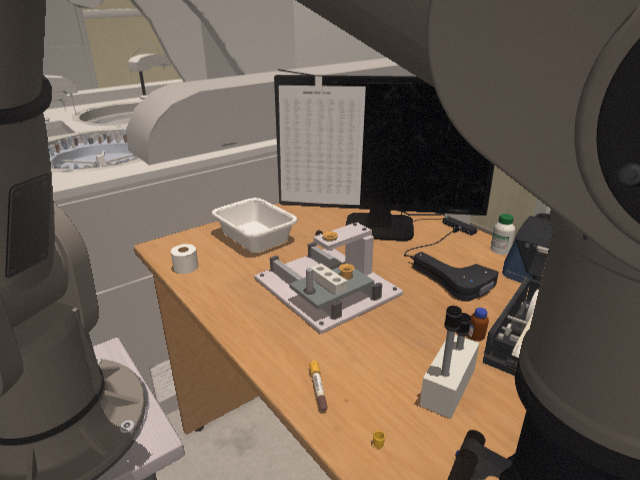

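View pics/top0.png

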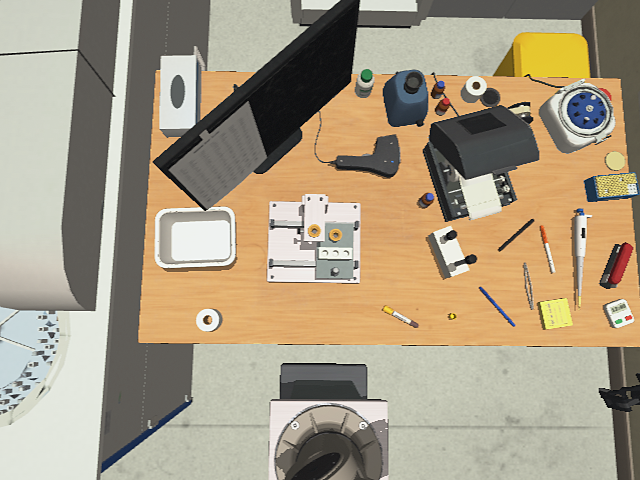

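The scene view shows the stand in the middle (arm bushing ~(330,237), post ~(309,270)) and the holder at right with the long rod in front (grip ~(453,315)). In the top view the plate spans (268–360, 202–284), so it is nearly square to the world. Next I refine with depth.

```bash
python3 - <<'E'
from h import *
np.set_printoptions(precision=4,suppress=True)
def cloud(c):
    im,d=save(c,c+"1");k=r.get_calibration(c);K=np.array(k["K"]);E=np.linalg.inv(np.array(k["extrinsics"]))
    v,u=np.mgrid[:480,:640];P=np.stack([(u-K[0,2])/K[0,0]*d,(v-K[1,2])/K[1,1]*d,d,np.ones_like(d)],-1)@E.T
    P=P[...,:3];P[d==0]=np.nan;return im,P
for c in("top","scene"):
    im,P=cloud(c)
    def sel(x0,x1,y0,y1,z0,z1):
        m=(P[...,0]>x0)&(P[...,0]<x1)&(P[...,1]>y0)&(P[...,1]<y1)&(P[...,2]>z0)&(P[...,2]<z1);return P[m]
    for n,b in dict(plate=(.4,.75,-.15,.25,.008,.02),bush_up=(.55,.64,.0,.1,.123,.135),post=(.46,.53,-.05,.05,.096,.112),lowb=(.57,.63,-.05,.02,.066,.08),holder=(.45,.65,-.42,-.25,.052,.066),long=(.45,.65,-.42,-.25,.17,.2),short=(.45,.65,-.42,-.25,.11,.135)).items():
        q=sel(*b)
        if len(q)==0: print(c,n,0);continue
        rc=cv2.minAreaRect((q[:,:2]*1000).astype(np.float32))
        print(c,n,len(q),np.median(q,0),q.min(0),q.max(0),"rect",np.round(rc[0],1),np.round(rc[1],1),round(rc[2],2))
im,_=r.capture("top");cv2.imwrite("pics/topc.png",cv2.resize(im[180:300,250:370,::-1],None,fx=5,fy=5,interpolation=3))
im,_=r.capture("scene");cv2.imwrite("pics/scc.png",cv2.resize(im[210:340,240:410,::-1],None,fx=4.6,fy=4.6,interpolation=3))
E
```

```text
top plate 3630 [0.5811 0.0908 0.0115] [ 0.4702 -0.0856  0.008 ] [0.7473 0.2499 0.0199] rect [608.2  81.9] [276.1 336.4] 0.55
top bush_up 184 [0.602  0.0449 0.1255] [0.5709 0.0195 0.123 ] [0.6389 0.086  0.1332] rect [606.   52.3] [66.  67.8] 85.81
top post 23 [ 0.4965 -0.0128  0.1055] [ 0.4913 -0.0181  0.0976] [ 0.5021 -0.0076  0.1089] rect [496.7 -12.9] [10.4 10.8] 89.35
top lowb 100 [ 0.5966 -0.014   0.0722] [ 0.5796 -0.0278  0.0661] [0.6099 0.0021 0.077 ] rect [594.8 -12.8] [29.9 30.2] 89.69
top holder 829 [ 0.5554 -0.326   0.0594] [ 0.4878 -0.4013  0.052 ] [ 0.6496 -0.2804  0.066 ] rect [ 574.7 -330.7] [111.3 172.5] 79.18
top long 80 [ 0.5222 -0.3383  0.1831] [ 0.5106 -0.3502  0.1703] [ 0.5331 -0.329   0.187 ] rect [ 521.3 -339.7] [20.7 19.8] 54.54
top short 84 [ 0.5891 -0.3143  0.1229] [ 0.5162 -0.3405  0.1112] [ 0.6021 -0.303   0.1338] rect [ 559.3 -326.2] [90.5 20.6] 21.95
scene plate 3091 [ 0.551  -0.0159  0.011 ] [ 0.467  -0.0882  0.008 ] [0.6978 0.1746 0.02  ] rect [582.7  43.4] [262.3 231. ] 89.76
scene bush_up 92 [0.5963 0.0449 0.1274] [0.5778 0.0175 0.123 ] [0.6344 0.0607 0.1302] rect [603.8  36.6] [33.6 55.3] 53.0
scene post 44 [ 0.493  -0.0153  0.1032] [ 0.488  -0.0208  0.0961] [ 0.5027 -0.005   0.1061] rect [494.4 -13.5] [13.8 12.4] 42.22
scene lowb 109 [ 0.5947 -0.0117  0.0715] [ 0.5765 -0.0291  0.0662] [0.6095 0.0031 0.0748] rect [592.8 -13.1] [32.5 32.3] 3.18
scene holder 1637 [ 0.5419 -0.3359  0.0596] [ 0.484  -0.3909  0.0521] [ 0.6499 -0.29    0.066 ] rect [ 568.  -334.3] [ 95.2 168.3] 83.29
scene long 214 [ 0.5143 -0.3437  0.1813] [ 0.507  -0.3529  0.17  ] [ 0.5304 -0.3298  0.1859] rect [ 518.3 -341.1] [21.2 21.1] 48.18
scene short 228 [ 0.5801 -0.3239  0.1224] [ 0.5127 -0.3473  0.11  ] [ 0.5994 -0.3062  0.1347] rect [ 557.1 -328.7] [93.4 16.3] 20.24
```

View pics/topc.png

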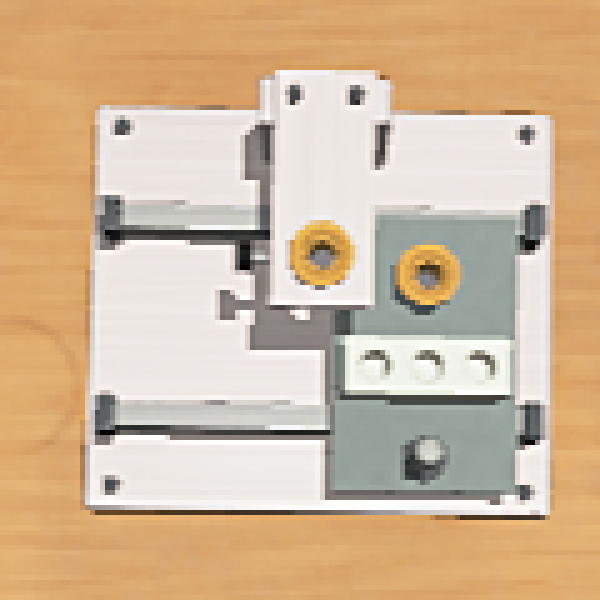

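View pics/scc.png

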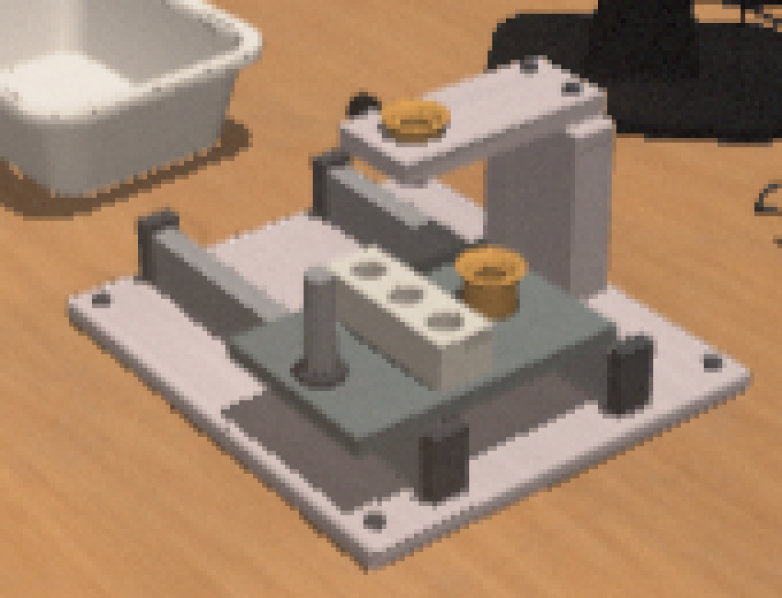

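```bash
cat >> h.py <<'E'
def rel(target,yaw=None):
    "shift in tool axes and turn about tool z (tool pointing down) to world target of TCP; yaw = world angle of tool x"
    s=r.observe();M=R.from_rotvec(s["orientation"]).as_matrix()
    d=M.T@(np.array(target)-s["ee_pos"]); out=np.round(d,4).tolist()
    if yaw is not None:
        T=np.array([[np.cos(yaw),np.sin(yaw),0],[np.sin(yaw),-np.cos(yaw),0],[0,0,-1.]])
        out+=np.round(R.from_matrix(M.T@T).as_rotvec(),4).tolist()
    return out,np.round(s["time"],2),np.round(s["ee_pos"],4)
E
python3 - <<'E'
from h import *
k=r.get_calibration("top");K=np.array(k["K"]);E=np.linalg.inv(np.array(k["extrinsics"]))
o=E[:3,3]
def hit(u,v,z):
    d=E[:3,:3]@np.linalg.inv(K)@[u,v,1];return o+d*(z-o[2])/d[2]
pts=[hit(250+a/5-.4,180+b/5-.4,.012) for a,b in((98,105),(551,115),(549,514),(87,507))]
for p in pts:print(p)
for a,b in((0,1),(3,2),(0,3),(1,2)):
    d=pts[b]-pts[a];print(np.degrees(np.arctan2(d[1],d[0])),np.linalg.norm(d))
print(sum(pts)/4)
for a,b,z in((321,254,.130),(427,275,.074),(430,452,.106)):print(hit(250+a/5-.4,180+b/5-.4,z))
E
python3 -m pendant '[[0.04,-0.0424,0,0,0,0],[0.08,-0.0848,0,0,0,0],[0.12,-0.1272,0,0,0,0],[0.16,-0.1696,0,0,0,0],[0.20,-0.212,0,0,0,0]]' -0.2
```

```text
[0.70060824 0.17342501 0.012     ]
[ 0.69845051 -0.08473587  0.012     ]
[ 0.47098535 -0.083019    0.012     ]
[0.47209998 0.17356575 0.012     ]
-90.4788722573363 0.2581699016371171
-90.24889720741004 0.25658716627297545
179.96471320953995 0.2285083057687705
179.56754878521878 0.22747163978346743
[0.58553602 0.04480897 0.012     ]
[0.59494393 0.04556981 0.13      ]
[ 0.59434761 -0.0113363   0.074     ]
[ 0.49647797 -0.01178772  0.106     ]
time: 1.92
ee_pos: [0.3499, -0.3618, 0.405]
orientation: [3.091, 0.559, 0.001]
wrist_force: [1.6, 0.5, 0.5]
gripper_width: 0.6
```

```bash
python3 -c "
from h import *
print(rel([0.496,-0.0125,0.36],0))"
```

```text
([0.2591, -0.2761, 0.0449, 0.0005, -0.0004, 0.3577], np.float64(1.92), array([ 0.3499, -0.3618,  0.405 ]))
```

```bash
python3 -m pendant '[[0.04,-0.042,0,0,0,0],[0.08,-0.085,0,0,0,0.08],[0.12,-0.128,0,0,0,0.16],[0.16,-0.17,0,0,0,0.26],[0.20,-0.213,0.02,0,0,0.358]]' -0.2; python3 -c "
from h import *
print(rel([0.496,-0.0125,0.36],0))"
```

```text
time: 2.55
ee_pos: [0.4631, -0.0924, 0.3859]
orientation: [3.141, -0.006, 0.006]
wrist_force: [0.2, 0.1, 0.3]
gripper_width: 0.598
([0.0325, -0.08, 0.026, 0.0007, -0.0035, -0.004], np.float64(2.55), array([ 0.4631, -0.0924,  0.3859]))
```

```bash
python3 -m pendant '[[0.017,-0.04,0.013,0,0,0],[0.0325,-0.08,0.026,0,0,0],[0.0325,-0.08,0.066,0,0,0],[0.0325,-0.08,0.086,0,0,0],[0.0325,-0.08,0.086,0,0,0]]'; python3 -c "
from h import *
print(rel([0.496,-0.0125,0.243],0)); im,_=save('scene','s2'); im,_=save('top','t2')
cv2.imwrite('pics/s2c.png',cv2.resize(im[170:300,240:380,::-1],None,fx=4.6,fy=4.6,interpolation=3))"
```

```text
time: 3.18
ee_pos: [0.4944, -0.014, 0.2977]
orientation: [-3.141, 0.0, 0.004]
wrist_force: [0.8, 0.3, 0.0]
gripper_width: 0.6
([0.0018, -0.0015, 0.0547, -0.0002, 0.0025, -0.0], np.float64(3.18), array([ 0.4944, -0.014 ,  0.2977]))
```

View pics/s2.png

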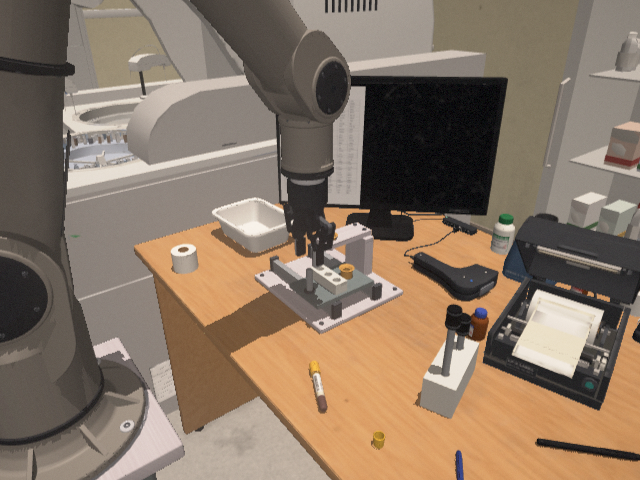

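View pics/s2c.png

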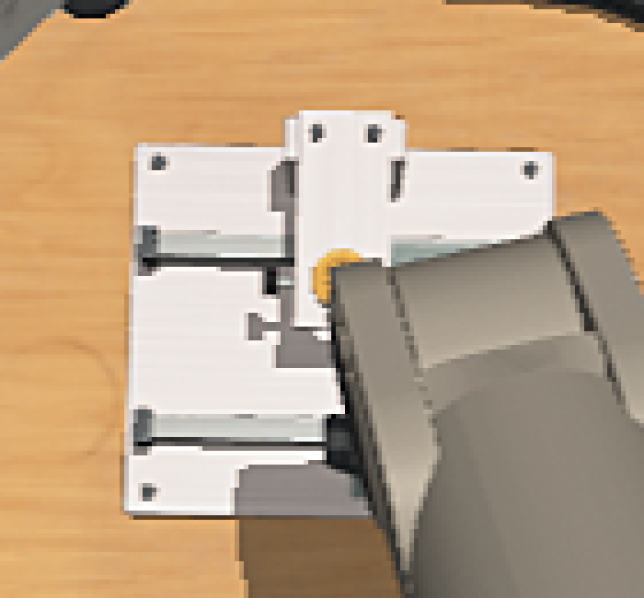

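The scene view shows the fingers straddling just above the post (~(310,285)). I descend and close gently.

```bash
python3 -m pendant '[[0.0018,-0.0015,0.025,0,0,0],[0.0018,-0.0015,0.05,0,0,0],[0.0018,-0.0015,0.055,0,0,0],[0.0018,-0.0015,0.055,0,0,0]]' && python3 -m pendant '[[0,0,0,0,0,0],[0,0,0,0,0,0],[0,0,0,0,0,0],[0,0,0,0,0,0],[0,0,0,0,0,0]]' 1 30;  python3 -c "
from h import *
print(rel([0.496,0.045,0.243],0)); save('scene','s3')"
```

```text
time: 3.78
ee_pos: [0.4969, -0.0126, 0.2446]
orientation: [-3.142, 0.001, -0.001]
wrist_force: [-0.8, 0.9, 0.1]
gripper_width: 0.601
time: 4.4
ee_pos: [0.4968, -0.0126, 0.2445]
orientation: [3.142, -0.001, 0.002]
wrist_force: [-2.1, 0.1, 8.0]
gripper_width: 0.153
([-0.0008, -0.0576, 0.0015, 0.0001, -0.0011, -0.0004], np.float64(4.4), array([ 0.4968, -0.0126,  0.2445]))
```

View pics/s3.png

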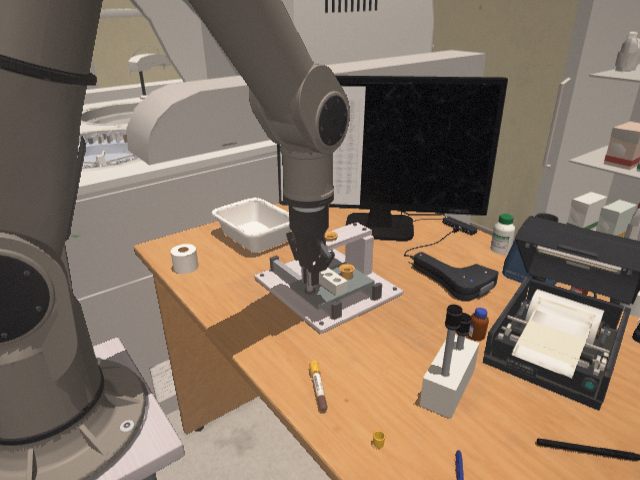

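Width 13 mm, so the post is held. I slide it 58 mm to +y.

```bash
python3 -m pendant '[[0,-0.015,0,0,0,0],[0,-0.03,0,0,0,0],[0,-0.045,0,0,0,0],[0,-0.055,0,0,0,0],[0,-0.058,0,0,0,0]]'; python3 -m pendant '[[0,0,0,0,0,0],[0,0,0,0,0,0]]'; python3 - <<'E'
from h import *
np.set_printoptions(precision=4,suppress=True)
print(r.observe()["ee_pos"])
im,_=save('top','t4');im,_=save('scene','s4')
cv2.imwrite('pics/s4c.png',cv2.resize(im[210:340,240:410,::-1],None,fx=4.6,fy=4.6,interpolation=3))
for c in("scene","top"):
    for n in["upper_bushing","lower_bushing","carriage_post"]:
        for o in r.spot_point(n,c)[:1]: print(c,n,round(o["confidence"],2),w(c,o["at"]))
E
```

```text
time: 5.08
ee_pos: [0.4971, 0.046, 0.2445]
orientation: [-3.141, -0.001, -0.003]
wrist_force: [2.2, -1.6, 7.9]
gripper_width: 0.156
time: 5.32
ee_pos: [0.4971, 0.0458, 0.2445]
orientation: [-3.141, -0.0, -0.003]
wrist_force: [2.0, 1.1, 6.4]
gripper_width: 0.152
[0.4971 0.0458 0.2445]
scene upper_bushing 0.98 [0.5895 0.0439 0.1243]
scene lower_bushing 0.94 [0.5898 0.0513 0.0774]
scene carriage_post 0.95 [0.4948 0.047  0.1046]
top upper_bushing 0.94 [0.5952 0.0437 0.1285]
top lower_bushing 0.59 [0.5936 0.0444 0.0714]
top carriage_post 0.19 [ 0.5991  0.0439 -0.0058]
```

View pics/s4c.png

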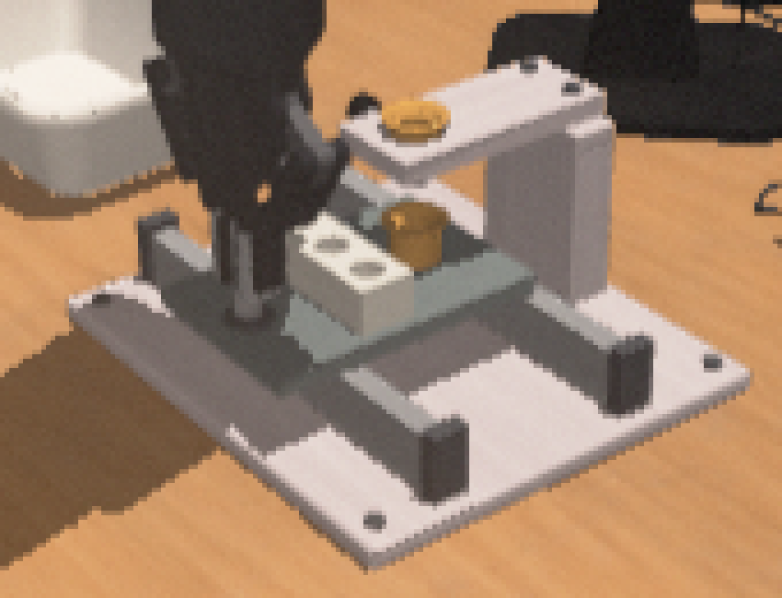

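The crop shows the arm bushing at ~(416,120) and the carriage bushing now beneath it at ~(415,217). I check this against the projection.

```bash
python3 - <<'E'
from h import *
im=cv2.imread('pics/s4.png').astype(int)
for y in(.041,.045,.049):
    for z in(.130,.074): print(y,z,(px("scene",[.595,y,z])-[240,210])*4.6)
b,g,rr=[im[...,i] for i in range(3)]
m=((rr-b>70)&(rr>90)).astype(np.uint8)
for f in("s4","scene0"):
    im=cv2.imread(f'pics/{f}.png');h=cv2.cvtColor(im,cv2.COLOR_BGR2HSV)
    m=((h[...,1]>165)&(h[...,0]>12)&(h[...,0]<25)).astype(np.uint8);m[:, :300]=0;m[:,365:]=0;m[:220]=0;m[300:]=0
    n,l,s,c=cv2.connectedComponentsWithStats(m)
    for i in range(1,n):
        if s[i,4]>20:print(f,s[i],c[i])
E
```

```text
0.041 0.13 [419.95845884 113.18034178]
0.041 0.074 [419.2825701  216.52776684]
0.045 0.13 [414.66580022 110.15963844]
0.045 0.074 [414.11849012 213.30332004]
0.049 0.13 [409.40203565 107.15542593]
0.049 0.074 [408.98192876 210.09605583]
```

Aligned within about 1 mm. I release and retreat upward.

```bash
python3 -m pendant '[[0,0,0,0,0,0],[0,0,0,0,0,0],[0,0,0,0,0,0]]' -0.2 && python3 -m pendant '[[0,0,-0.04,0,0,0],[0,0,-0.09,0,0,0],[0,0,-0.14,0,0,0],[0,0.05,-0.17,0,0,0],[0,0.11,-0.175,0,0,0]]'; python3 -c "
from h import *
print(rel([0.521,-0.3395,0.42],0))"
```

```text
time: 6.1
ee_pos: [0.4965, 0.0453, 0.2437]
orientation: [3.142, -0.001, -0.0]
wrist_force: [0.6, -0.4, -0.2]
gripper_width: 0.601
time: 6.72
ee_pos: [0.4968, -0.0651, 0.4212]
orientation: [3.141, 0.003, 0.006]
wrist_force: [-0.1, -0.6, -1.0]
gripper_width: 0.6
([0.0237, 0.2745, 0.0014, 0.0002, -0.004, 0.0021], np.float64(6.72), array([ 0.4968, -0.0651,  0.4212]))
```

```bash
python3 -m pendant '[[0.005,0.055,0,0,0,0],[0.01,0.11,0,0,0,0],[0.015,0.165,0,0,0,0],[0.02,0.22,0,0,0,0],[0.0237,0.2745,0,0,0,0]]';python3 -m pendant '[[0,0,0,0,0,0],[0,0,0,0,0,0]]'; python3 - <<'E'
from h import *
np.set_printoptions(precision=4,suppress=True)
im,d=save('top','t5');im2,_=save('scene','s5')
cv2.imwrite('pics/s5c.png',cv2.resize(im2[210:440,240:500,::-1],None,fx=2.6,fy=2.6,interpolation=3))
cv2.imwrite('pics/t5c.png',cv2.resize(im[180:300,250:370,::-1],None,fx=5,fy=5,interpolation=3))
for c in("scene","top"):
    for n in["upper_bushing","lower_bushing","carriage_post","long_rod_grip","long_rod","short_rod"]:
        for o in r.spot_point(n,c)[:1]: print(c,n,round(o["confidence"],2),w(c,o["at"]))
print(rel([0.521,-0.3395,0.322],0))
E
```

```text
time: 7.35
ee_pos: [0.52, -0.3409, 0.4186]
orientation: [-3.141, 0.0, 0.0]
wrist_force: [0.6, 0.3, 0.4]
gripper_width: 0.6
time: 7.6
ee_pos: [0.5201, -0.3387, 0.4183]
orientation: [-3.141, 0.0, 0.001]
wrist_force: [-0.3, 0.3, -0.7]
gripper_width: 0.596
scene upper_bushing 0.61 [0.5923 0.046  0.1271]
scene lower_bushing 0.8 [0.5899 0.0514 0.0784]
scene carriage_post 0.92 [0.4939 0.0494 0.1034]
scene long_rod_grip 0.75 [ 0.5188 -0.3355  0.1652]
top upper_bushing 0.84 [0.5997 0.0455 0.131 ]
top lower_bushing 0.9 [0.5944 0.0423 0.075 ]
top carriage_post 0.86 [0.498  0.0485 0.1026]
top long_rod_grip 0.58 [0.4989 0.0466 0.1052]
top long_rod 0.53 [ 0.5172 -0.3405  0.0107]
top short_rod 0.51 [ 0.5905 -0.3131  0.0085]
([0.0008, 0.0004, 0.0967, -0.0, -0.0, -0.0003], np.float64(8.3), array([ 0.5202, -0.3391,  0.4187]))
```

View pics/s5c.png

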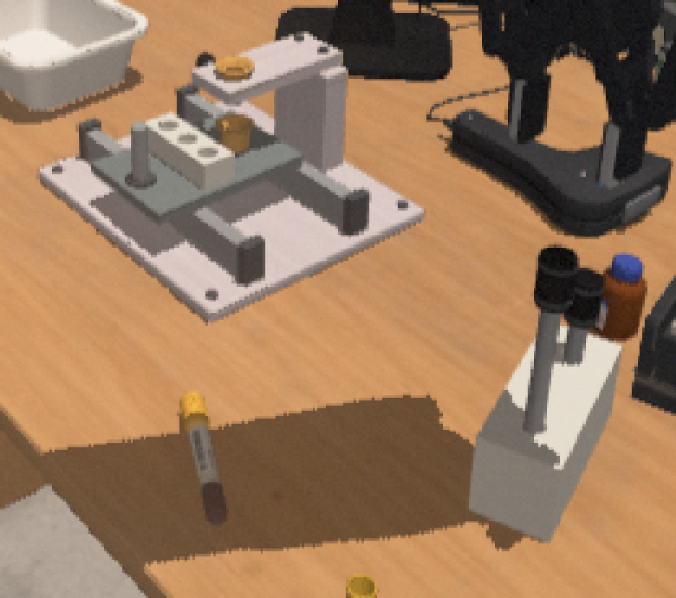

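View pics/t5c.png

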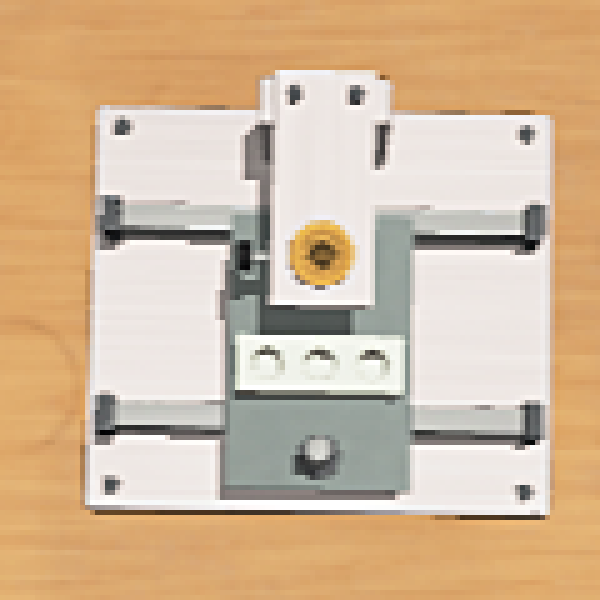

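The top crop shows the carriage centred under the arm (post at (320,452), middle well at (320,363), arm bushing at (321,254)). The scene crop shows the gripper above the long rod (grip ~(557,280)). I descend and grip.

```bash
python3 -m pendant '[[0.0008,0.0004,0.04,0,0,0],[0.0008,0.0004,0.075,0,0,0],[0.0008,0.0004,0.097,0,0,0],[0.0008,0.0004,0.097,0,0,0],[0.0008,0.0004,0.097,0,0,0]]' && python3 -m pendant '[[0,0,0,0,0,0],[0,0,0,0,0,0],[0,0,0,0,0,0],[0,0,0,0,0,0],[0,0,0,0,0,0]]' 1 70; python3 - <<'E'
from h import *
im2,_=save('scene','s6')
cv2.imwrite('pics/s6c.png',cv2.resize(im2[240:440,380:540,::-1],None,fx=3,fy=3,interpolation=3))
E
```

```text
time: 8.93
ee_pos: [0.5213, -0.3397, 0.3227]
orientation: [3.141, -0.0, 0.001]
wrist_force: [-0.2, 1.1, 0.5]
gripper_width: 0.6
time: 9.55
ee_pos: [0.5213, -0.3397, 0.3228]
orientation: [3.141, -0.001, 0.003]
wrist_force: [0.2, 0.3, 6.6]
gripper_width: 0.237
```

View pics/s6c.png

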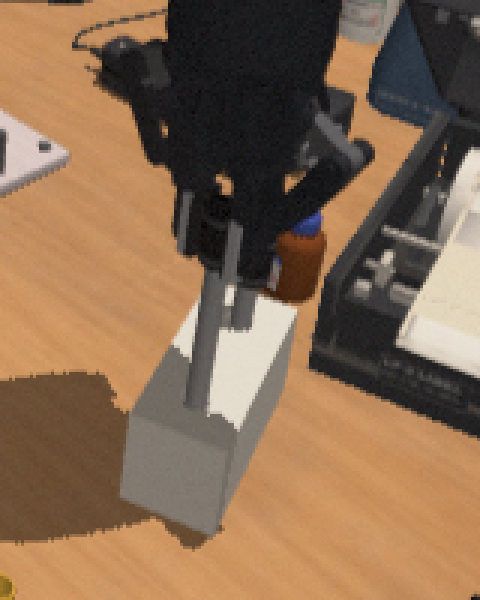

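Width about 20 mm: the grip is held between the pads. I lift straight up.

```bash
python3 -m pendant '[[0,0,-0.02,0,0,0],[0,0,-0.055,0,0,0],[0,0,-0.09,0,0,0],[0,0,-0.125,0,0,0],[0,0,-0.155,0,0,0]]'; python3 -m pendant '[[0,0,0,0,0,0],[0,0,0,0,0,0]]'; python3 - <<'E'
from h import *
np.set_printoptions(precision=4,suppress=True)
im2,_=save('scene','s7')
cv2.imwrite('pics/s7c.png',cv2.resize(im2[180:440,380:540,::-1],None,fx=2.2,fy=2.2,interpolation=3))
for n in["long_rod_grip","long_rod","short_rod"]:
    for o in r.spot_point(n,"scene")[:2]: print(n,round(o["confidence"],2),w("scene",o["at"]))
print(rel([0.595,0.045,0.475],0))
E
```

```text
time: 10.22
ee_pos: [0.5207, -0.3394, 0.4783]
orientation: [3.141, -0.0, 0.001]
wrist_force: [-0.6, -0.2, -2.0]
gripper_width: 0.239
time: 10.48
ee_pos: [0.5207, -0.3394, 0.476]
orientation: [-3.141, 0.0, 0.001]
wrist_force: [0.6, 0.2, -2.6]
gripper_width: 0.239
long_rod_grip 0.94 [ 0.5223 -0.3381  0.3218]
long_rod_grip 0.6 [0.594  0.0438 0.126 ]
long_rod 0.55 [ 0.5199 -0.3397  0.1628]
([0.0741, -0.3845, 0.0009, -0.0008, 0.0013, -0.0002], np.float64(10.68), array([ 0.5208, -0.3395,  0.4757]))
```

View pics/s7c.png

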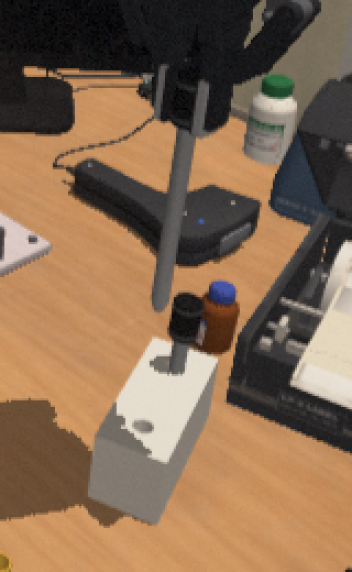

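The rod is clear of the holder and the short rod stays in its socket. I carry it to the stand with the tip at about z = 0.163.

```bash
python3 -m pendant '[[0.006,-0.03,0,0,0,0],[0.015,-0.08,0,0,0,0],[0.025,-0.13,0,0,0,0],[0.035,-0.18,0,0,0,0],[0.044,-0.23,0,0,0,0]]';python3 -m pendant '[[0.01,-0.05,0,0,0,0],[0.019,-0.10,0,0,0,0],[0.026,-0.135,0,0,0,0],[0.03,-0.153,0,0,0,0],[0.03,-0.153,0,0,0,0]]'; python3 -m pendant '[[0,0,0,0,0,0],[0,0,0,0,0,0]]'; python3 - <<'E'
from h import *
np.set_printoptions(precision=4,suppress=True)
print(rel([0.595,0.045,0.475],0))
im2,_=save('scene','s8')
cv2.imwrite('pics/s8c.png',cv2.resize(im2[150:300,270:390,::-1],None,fx=4,fy=4,interpolation=3))
for n in["upper_bushing","long_rod_grip","long_rod"]:
    for o in r.spot_point(n,"scene")[:2]: print(n,round(o["confidence"],2),w("scene",o["at"]))
for z in(.13,.163,.171,.303): print(z,(px("scene",[.595,.045,z])-[270,150])*4)
E
```

```text
time: 11.3
ee_pos: [0.5651, -0.1079, 0.4763]
orientation: [-3.141, 0.0, 0.001]
wrist_force: [0.8, 0.5, -1.4]
gripper_width: 0.236
time: 11.92
ee_pos: [0.5952, 0.0442, 0.4763]
orientation: [-3.141, -0.002, 0.001]
wrist_force: [0.6, -0.6, -1.7]
gripper_width: 0.235
time: 12.18
ee_pos: [0.595, 0.0421, 0.4767]
orientation: [3.141, -0.003, -0.0]
wrist_force: [-1.0, 0.0, -2.6]
gripper_width: 0.238
([-0.0, -0.0029, 0.0017, 0.0004, 0.0001, -0.0021], np.float64(12.18), array([0.595 , 0.0421, 0.4767]))
upper_bushing 0.57 [0.5923 0.0479 0.125 ]
long_rod_grip 0.63 [0.5966 0.0424 0.3228]
long_rod 0.97 [0.5941 0.0431 0.1626]
long_rod 0.3 [0.4929 0.0455 0.1043]
0.13 [240.579 335.791]
0.163 [240.8705 280.8463]
0.171 [240.9425 267.2826]
0.303 [242.2089  28.6259]
```

View pics/s8c.png

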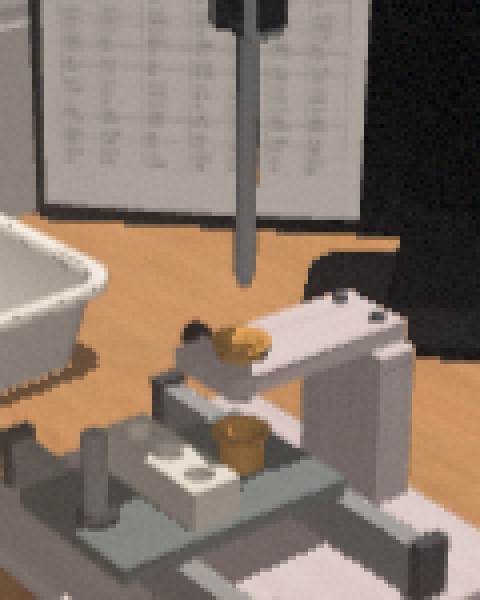

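The rod tip is at ~(245,280) and the mouth centre at ~(242,343), so it sits about 3 mm short in y, matching the arm reading. I correct that and lower to the mouth.

```bash
python3 -m pendant '[[0,-0.003,0,0,0,0],[0,-0.003,0.01,0,0,0],[0,-0.003,0.02,0,0,0],[0,-0.003,0.03,0,0,0],[0,-0.003,0.03,0,0,0]]'; python3 - <<'E'
from h import *
np.set_printoptions(precision=4,suppress=True)
im2,_=save('scene','s9')
cv2.imwrite('pics/s9c.png',cv2.resize(im2[180:270,290:380,::-1],None,fx=6,fy=6,interpolation=3))
im2,_=save('top','t9')
cv2.imwrite('pics/t9c.png',cv2.resize(im2[180:300,250:370,::-1],None,fx=4,fy=4,interpolation=3))
print(rel([0.595,0.045,0.475],0))
E
```

```text
time: 13.0
ee_pos: [0.5949, 0.0464, 0.4456]
orientation: [3.141, -0.0, -0.003]
wrist_force: [0.1, -1.0, -1.3]
gripper_width: 0.241
([-0.0001, 0.0015, -0.0283, -0.0001, 0.0001, -0.0003], np.float64(13.1), array([0.5951, 0.0465, 0.4467]))
```

View pics/s9c.png

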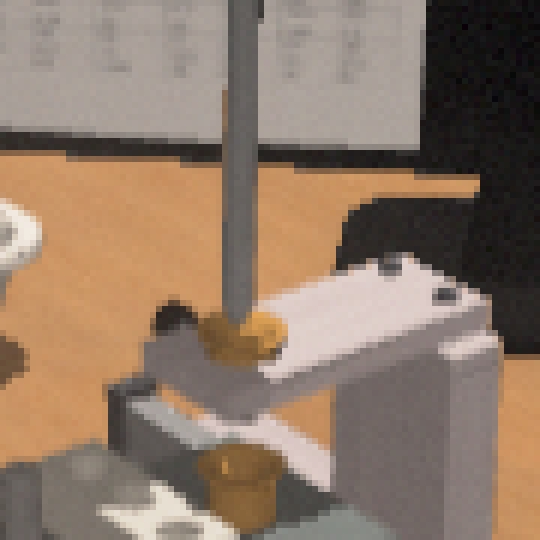

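View pics/t9c.png

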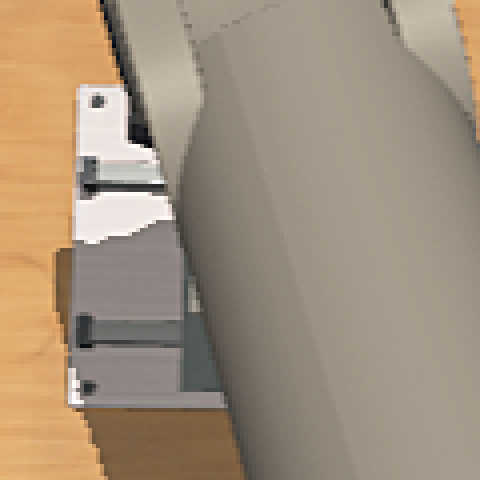

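The tip (~(237,323)) sits about 3 mm to +y of the mouth centre (~(244,335)). I shift back 2.5 mm and look again.

```bash
python3 -m pendant '[[0,0.0025,0,0,0,0],[0,0.0025,0,0,0,0],[0,0.0025,0,0,0,0],[0,0.0025,0,0,0,0]]'; python3 - <<'E'
from h import *
np.set_printoptions(precision=4,suppress=True)
im2,_=save('scene','s10')
cv2.imwrite('pics/s10c.png',cv2.resize(im2[180:270,290:380,::-1],None,fx=6,fy=6,interpolation=3))
print(rel([0.595,0.045,0.475],0))
for n in["upper_bushing","lower_bushing","long_rod"]:
    for o in r.spot_point(n,"scene")[:1]: print(n,round(o["confidence"],2),w("scene",o["at"]))
E
```

```text
time: 13.6
ee_pos: [0.5951, 0.044, 0.4468]
orientation: [-3.142, 0.0, -0.0]
wrist_force: [-0.4, -0.1, -3.1]
gripper_width: 0.239
([-0.0001, -0.001, -0.0282, -0.0001, -0.0001, -0.0003], np.float64(13.65), array([0.5951, 0.044 , 0.4468]))
upper_bushing 0.9 [0.5949 0.045  0.1241]
lower_bushing 0.57 [0.5885 0.0504 0.0749]
long_rod 0.95 [0.5962 0.0422 0.1328]
```

View pics/s10c.png

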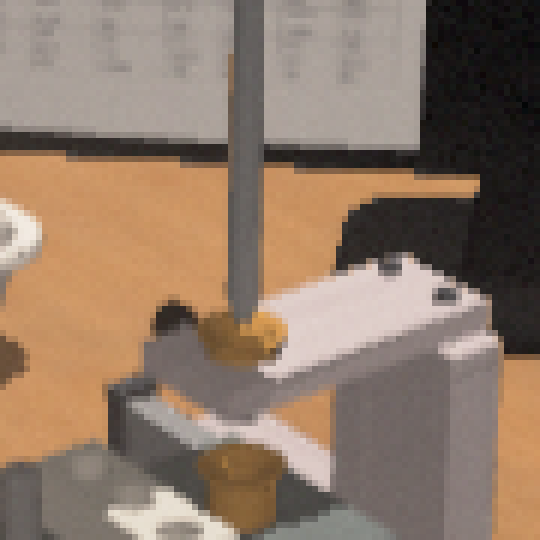

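The tip (~(243,323)) is now centred over the mouth. I lower slowly and watch the force.

```bash
python3 -m pendant '[[0,0,0.004,0,0,0],[0,0,0.008,0,0,0],[0,0,0.012,0,0,0],[0,0,0.015,0,0,0],[0,0,0.015,0,0,0]]'; python3 -c "
from h import *;print(r.observe()['wrist_force'],r.observe()['wrist_torque'],rel([0.595,.045,.339]))"
```

```text
time: 14.42
ee_pos: [0.595, 0.044, 0.4315]
orientation: [-3.142, 0.0, 0.001]
wrist_force: [-0.3, 0.6, -3.1]
gripper_width: 0.24
[-0.31839195  0.61046533 -3.06741002] [ 0.00949066  0.05970273 -0.04935266] ([0.0, -0.001, 0.0925], np.float64(14.42), array([0.595 , 0.044 , 0.4315]))
```

No contact, and the tip is at about 0.119, inside the bore. I continue through the upper bushing to just above the lower mouth.

```bash
python3 -m pendant '[[0,0,0.005,0,0,0],[0,0,0.01,0,0,0],[0,0,0.015,0,0,0],[0,0,0.02,0,0,0],[0,0,0.02,0,0,0]]'; python3 -m pendant '[[0,0,0.005,0,0,0],[0,0,0.01,0,0,0],[0,0,0.015,0,0,0],[0,0,0.018,0,0,0],[0,0,0.018,0,0,0]]'; python3 - <<'E'
from h import *
np.set_printoptions(precision=4,suppress=True)
im2,_=save('scene','s11')
cv2.imwrite('pics/s11c.png',cv2.resize(im2[180:270,290:380,::-1],None,fx=6,fy=6,interpolation=3))
print(r.observe()['wrist_force'],r.observe()['wrist_torque'],rel([0.595,.045,.339],0))
E
```

```text
time: 15.05
ee_pos: [0.595, 0.044, 0.4112]
orientation: [-3.142, 0.0, 0.001]
wrist_force: [0.6, 0.4, -2.1]
gripper_width: 0.24
time: 15.68
ee_pos: [0.595, 0.044, 0.3934]
orientation: [-3.142, 0.0, 0.001]
wrist_force: [-0.6, 0.6, -2.8]
gripper_width: 0.24
[-0.0293  0.8249 -2.6841] [0.2718 0.0899 0.0006] ([-0.0, -0.001, 0.0546, -0.0, 0.0002, -0.0003], np.float64(15.72), array([0.5951, 0.044 , 0.3936]))
```

View pics/s11c.png

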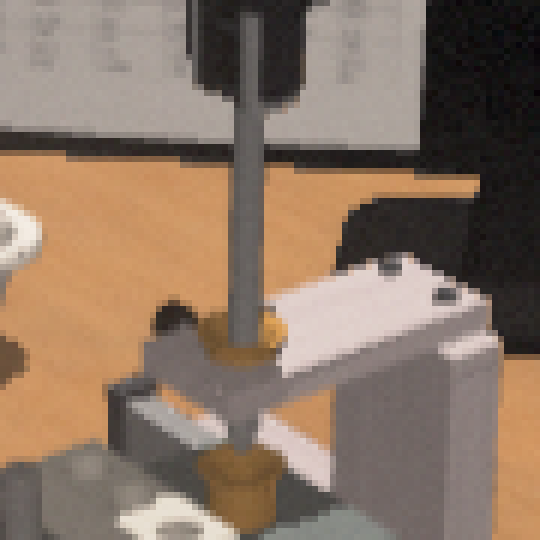

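The rod is through the arm bushing, with its tip at ~(241,448) over the carriage mouth. I continue down to tip z ≈ 0.026.

```bash
python3 -m pendant '[[0,0,0.004,0,0,0],[0,0,0.008,0,0,0],[0,0,0.012,0,0,0],[0,0,0.016,0,0,0],[0,0,0.02,0,0,0]]'; python3 -m pendant '[[0,0,0.004,0,0,0],[0,0,0.008,0,0,0],[0,0,0.012,0,0,0],[0,0,0.016,0,0,0],[0,0,0.016,0,0,0]]';python3 -c "
from h import *;print(r.observe()['wrist_force'],r.observe()['wrist_torque'],rel([0.595,.045,.339]))"
```

```text
time: 16.35
ee_pos: [0.595, 0.044, 0.3734]
orientation: [-3.141, 0.0, 0.0]
wrist_force: [-0.5, 0.7, -1.2]
gripper_width: 0.236
time: 16.98
ee_pos: [0.5949, 0.0441, 0.3573]
orientation: [-3.141, 0.0, 0.001]
wrist_force: [-1.3, 1.6, -4.1]
gripper_width: 0.237
[-1.29088813  1.56782263 -4.05814638] [ 0.77485289  0.27156932 -0.01723986] ([0.0001, -0.0009, 0.0183], np.float64(16.98), array([0.5949, 0.0441, 0.3573]))
```

```bash
python3 -m pendant '[[0,0,0.005,0,0,0],[0,0,0.01,0,0,0],[0,0,0.015,0,0,0],[0,0,0.018,0,0,0],[0,0,0.018,0,0,0]]';python3 -m pendant '[[0,0,0,0,0,0],[0,0,0,0,0,0],[0,0,0,0,0,0]]'; python3 - <<'E'
from h import *
np.set_printoptions(precision=4,suppress=True)
im2,_=save('scene','s12')
cv2.imwrite('pics/s12c.png',cv2.resize(im2[150:330,250:410,::-1],None,fx=3.3,fy=3.3,interpolation=3))
cv2.imwrite('pics/s12h.png',cv2.resize(im2[190:440,160:520,::-1],None,fx=2,fy=2,interpolation=3))
print(r.observe()['wrist_force'],r.observe()['wrist_torque'],rel([0.595,.045,.339],0))
for n in["long_rod","long_rod_grip","lower_bushing","carriage_post","bottle","label_roll","short_rod"]:
    for o in r.spot_point(n,"scene")[:1]: print(n,round(o["confidence"],2),w("scene",o["at"]))
E
```

```text
time: 17.6
ee_pos: [0.5949, 0.0441, 0.3391]
orientation: [-3.141, 0.0, 0.001]
wrist_force: [-2.3, 4.1, -5.1]
gripper_width: 0.236
time: 17.98
ee_pos: [0.5949, 0.0441, 0.3394]
orientation: [-3.141, 0.0, 0.001]
wrist_force: [-2.3, 4.3, -5.9]
gripper_width: 0.238
[-2.3717  3.9518 -5.6635] [ 1.3239  0.6515 -0.0029] ([0.0001, -0.0009, 0.0004, -0.0002, 0.0007, -0.0002], np.float64(18.02), array([0.5949, 0.0441, 0.3394]))
long_rod_grip 0.73 [0.5964 0.0464 0.1842]
lower_bushing 0.66 [0.5919 0.0498 0.0753]
bottle 0.93 [ 0.7025 -0.2703 -0.0001]
label_roll 0.91 [0.3636 0.3244 0.0027]
```

View pics/s12c.png

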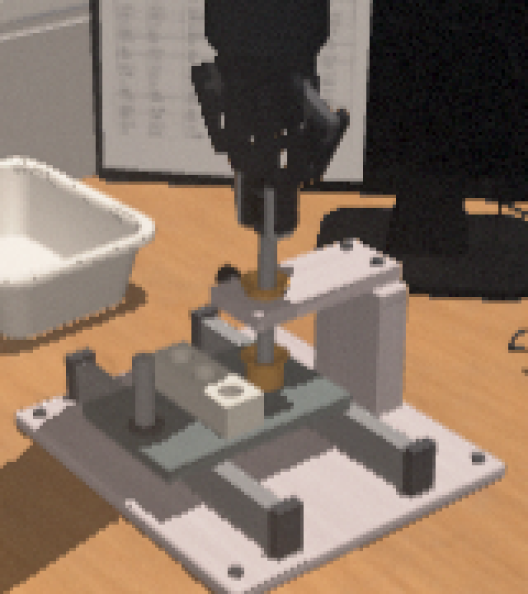

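View pics/s12h.png

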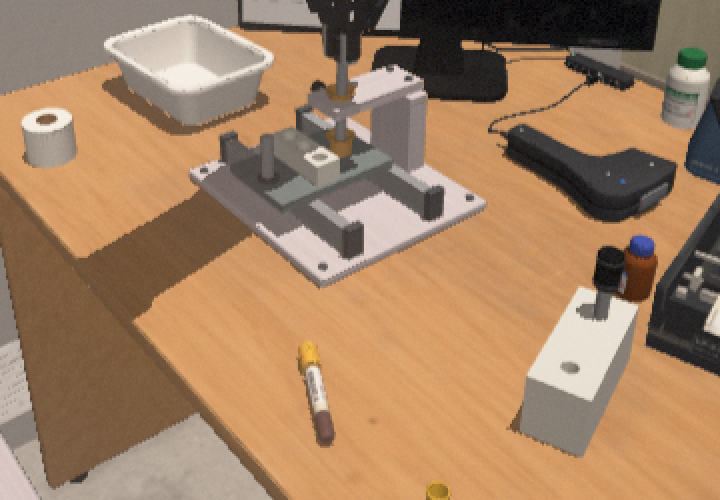

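The rod runs through both bushings and the grip centre reads 0.184 (tip ≈ 0.027). There is a slight side load of about 4 N, so I ease it a little.

```bash
python3 -m pendant '[[-0.0003,-0.0007,0,0,0,0],[-0.0003,-0.0007,0,0,0,0],[-0.0003,-0.0007,0,0,0,0],[-0.0003,-0.0007,0,0,0,0]]';python3 -m pendant '[[0,0,0,0,0,0],[0,0,0,0,0,0],[0,0,0,0,0,0]]'; python3 - <<'E'
from h import *
np.set_printoptions(precision=4,suppress=True)
im2,d=save('scene','s13')
s=r.observe();print(s['wrist_force'],s['wrist_torque'],s['dq'])
# lower edge of black grip in the picture vs expectation
for z in (.1665,.130): print(z,px("scene",[.595,.0445,z]))
cv2.imwrite('pics/s13c.png',cv2.resize(im2[190:270,300:360,::-1],None,fx=7,fy=7,interpolation=3))
E
```

```text
time: 18.88
ee_pos: [0.5948, 0.0445, 0.3398]
orientation: [3.141, -0.001, 0.0]
wrist_force: [-2.7, 0.4, -3.4]
gripper_width: 0.242
time: 19.25
ee_pos: [0.5948, 0.0446, 0.3398]
orientation: [3.142, -0.001, 0.0]
wrist_force: [-1.5, 0.8, -2.5]
gripper_width: 0.239
[-2.0662  0.2995 -2.6258] [-0.126   0.5828  0.0206] [ 0.0015  0.0003 -0.0019  0.0006 -0.0023 -0.0001 -0.0009]
0.1665 [330.3713 218.8089]
0.13 [330.2882 234.0296]
```

View pics/s13c.png

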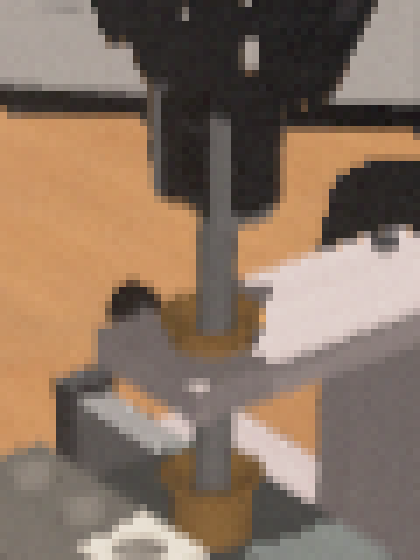

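The rod passes through both brass bushings ((217,320) and (212,480)). The grip's lower edge is at row ~215 (image row ~221, expected ~219–221), so the rod has not slipped. Forces are near the rod's weight and the arm is still, so I hand in.

```bash
python3 -c "
from plant import r
print(r.finish_job(), r.observe()['time'])"
```

```text
the job is handed in; nothing more can be done
the job is handed in; nothing more can be done
```

I slid the carriage under the arm's bushing, then threaded the long rod down through both bushings. I handed the job in at about 19 s with the gripper still holding the rod by its black grip.

**Carriage:** I gripped it by its post and moved it 58 mm. The pictures put the two bushings in line to within about 1 mm. One network estimate in the scene view put the carriage bushing 4–6 mm off in y. The top view and my own pixel check disagreed with it, and the rod then went in without binding.

**Rod:** The arm position puts the tip at about z = 0.027 m, between the carriage bushing's bottom (0.040) and the base plate's top (0.012). The tip itself cannot be seen there. The grip's height in the picture fits, so the rod has not slipped in the pads.

**Forces:** A side load of about 4 N built up at full depth. After I eased it, the wrist read about 2 N sideways and 2.6 N down, and the arm was still.

**Bystanders:** The bottle and label roll measured where they started. In the last overview picture the short rod still stands in its socket. The network did not report it in that last check.

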